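# Check slide-box catches at the microscope bench

### The job

Check the spring catch of each of the three thin-section slide boxes: press its thumb bar straight down until it clicks over or it has taken more than 12 N, and never put more than 20 N on it. A sound catch clicks over at between 5 and 12 N and stays over: leave that box standing where it is with the catch over. Set every box whose catch gives too lightly or is too stiff down gently and flat in the steel repair tray, and do not disturb the other things.

Things in the scene. Friction and masses are not known exactly. Their poses are not given: they have to be found in the camera images.
- box_a_mid (a point): One of three look-alike loose beige slide boxes, 0.2 to 0.45 kg. Tub 118 (x) x 62 (y) x 24 mm high; on its rear part a hinged lid, 38 mm above the underside when shut; steel rocker catch on the open 34 mm ledge at the -x end, which faces away from the robot (within 25 degrees of world +x). Point: centre of the tub, 12 mm above the underside. Grip across the 62 mm width.
- bar_a (a point): Top of the thumb bar of this box's catch: round steel bar 6 mm thick, 26 mm long across the box, 54 mm from the box's centre toward -x, 46 mm above its underside while shut (the box's highest part). Press it straight down; the rocker turns about a pin 20 mm nearer the lid and its hook frees the lid. Moves with the rocker.
- catch_a (a joint): Rocker angle: 0 shut, 0.38 over at a hard stop (bar 8 mm lower, lid 7 mm ajar). Sound: the push rises over 2 to 3 mm to its release force, well inside 5 to 12 N, falls, and past 5 mm the catch snaps over and stays. Faulty (number unknown): under 4 N right to the stop, no click; or jammed by grit, stirs at 6 N, 5 N more per mm, no click even at 20 N. Both then stay part-way.
- box_b_mid (a point): One of three look-alike loose beige slide boxes, 0.2 to 0.45 kg. Tub 118 (x) x 62 (y) x 24 mm high; on its rear part a hinged lid, 38 mm above the underside when shut; steel rocker catch on the open 34 mm ledge at the -x end, which faces away from the robot (within 25 degrees of world +x). Point: centre of the tub, 12 mm above the underside. Grip across the 62 mm width.
- bar_b (a point): Top of the thumb bar of this box's catch: round steel bar 6 mm thick, 26 mm long across the box, 54 mm from the box's centre toward -x, 46 mm above its underside while shut (the box's highest part). Press it straight down; the rocker turns about a pin 20 mm nearer the lid and its hook frees the lid. Moves with the rocker.
- catch_b (a joint): Rocker angle: 0 shut, 0.38 over at a hard stop (bar 8 mm lower, lid 7 mm ajar). Sound: the push rises over 2 to 3 mm to its release force, well inside 5 to 12 N, falls, and past 5 mm the catch snaps over and stays. Faulty (number unknown): under 4 N right to the stop, no click; or jammed by grit, stirs at 6 N, 5 N more per mm, no click even at 20 N. Both then stay part-way.
- box_c_mid (a point): One of three look-alike loose beige slide boxes, 0.2 to 0.45 kg. Tub 118 (x) x 62 (y) x 24 mm high; on its rear part a hinged lid, 38 mm above the underside when shut; steel rocker catch on the open 34 mm ledge at the -x end, which faces away from the robot (within 25 degrees of world +x). Point: centre of the tub, 12 mm above the underside. Grip across the 62 mm width.
- bar_c (a point): Top of the thumb bar of this box's catch: round steel bar 6 mm thick, 26 mm long across the box, 54 mm from the box's centre toward -x, 46 mm above its underside while shut (the box's highest part). Press it straight down; the rocker turns about a pin 20 mm nearer the lid and its hook frees the lid. Moves with the rocker.
- catch_c (a joint): Rocker angle: 0 shut, 0.38 over at a hard stop (bar 8 mm lower, lid 7 mm ajar). Sound: the push rises over 2 to 3 mm to its release force, well inside 5 to 12 N, falls, and past 5 mm the catch snaps over and stays. Faulty (number unknown): under 4 N right to the stop, no click; or jammed by grit, stirs at 6 N, 5 N more per mm, no click even at 20 N. Both then stay part-way.
- tray_floor (a point): Repair tray: fixed shallow open steel tray, 170 mm (its x) by 250 mm (its y) outside, 4 mm walls and floor, rim 14 mm above the table. This point is the middle of its inner floor, 4 mm above the table. Two boxes fit side by side, 116 mm apart along its y, with their length along its x.
- rock: Bystander: a rough brown rock hand specimen, about 75 x 60 x 50 mm, origin at the middle of its underside.
- objective: Bystander: a microscope objective standing on its end, 26 mm across, 42 mm high, origin at the middle of its underside.
- core: Bystander: a short drilled rock core standing on end, 38 mm across, 36 mm high, origin at the middle of its underside.

How it is judged (in metres and radians):
At the end, for the whole second after the job is handed in: The box whose catch clicks at 5 to 12 N stands upright within 30 mm of its start, catch over (above 0.33 rad); the others lie flat (0.1 rad) and still on the tray floor, middle within 55 mm (short way) and 95 mm (long way) of its middle, catch part-way (0.025 to 0.3) from its trial push (((value of joint catch_a above 0.33 rad and distance of box_a_mid from where it was at the start of the episode below 0.03 m and angle between each of box_a_mid, box_b_mid, box_c_mid's own z axis and vertical below 0.1 rad and value of joint catch_b between 0.025 and 0.3 rad and x of box_b_mid in the frame of tray_floor between -0.055 and 0.055 m and y of box_b_mid in the frame of tray_floor between -0.095 and 0.095 m and z of each of box_b_mid, box_c_mid in the frame of tray_floor below 0.017 m and linear speed of each of box_b, box_c below 0.02 m/s and value of joint catch_c between 0.025 and 0.3 rad and x of box_c_mid in the frame of tray_floor between -0.055 and 0.055 m and y of box_c_mid in the frame of tray_floor between -0.095 and 0.095 m) or (value of joint catch_b above 0.33 rad and distance of box_b_mid from where it was at the start of the episode below 0.03 m and angle between each of box_b_mid, box_a_mid, box_c_mid's own z axis and vertical below 0.1 rad and value of joint catch_a between 0.025 and 0.3 rad and x of box_a_mid in the frame of tray_floor between -0.055 and 0.055 m and y of box_a_mid in the frame of tray_floor between -0.095 and 0.095 m and z of each of box_a_mid, box_c_mid in the frame of tray_floor below 0.017 m and linear speed of each of box_a, box_c below 0.02 m/s and value of joint catch_c between 0.025 and 0.3 rad and x of box_c_mid in the frame of tray_floor between -0.055 and 0.055 m and y of box_c_mid in the frame of tray_floor between -0.095 and 0.095 m) or (value of joint catch_c above 0.33 rad and distance of box_c_mid from where it was at the start of the episode below 0.03 m and angle between each of box_c_mid, box_a_mid, box_b_mid's own z axis and vertical below 0.1 rad and value of joint catch_a between 0.025 and 0.3 rad and x of box_a_mid in the frame of tray_floor between -0.055 and 0.055 m and y of box_a_mid in the frame of tray_floor between -0.095 and 0.095 m and z of each of box_a_mid, box_b_mid in the frame of tray_floor below 0.017 m and linear speed of each of box_a, box_b below 0.02 m/s and value of joint catch_b between 0.025 and 0.3 rad and x of box_b_mid in the frame of tray_floor between -0.055 and 0.055 m and y of box_b_mid in the frame of tray_floor between -0.095 and 0.095 m))); the robot touches nothing.
It fails at once if more than 20 N was put on a catch (contact force between any of catch_a, catch_b, catch_c and anything else above 20 N).
It fails at once if a box was dropped (falling free at over 0.5 m/s, a drop of more than about 13 mm) ((linear speed of box_a above 0.5 m/s and contact force between box_a and the fingers below 0.05 N) or (linear speed of box_b above 0.5 m/s and contact force between box_b and the fingers below 0.05 N) or (linear speed of box_c above 0.5 m/s and contact force between box_c and the fingers below 0.05 N)).
It fails at once if the rock, objective or core was moved by more than 30 mm (distance of any of rock, objective, core from where it was at the start of the episode above 0.03 m).
It also fails if it takes over 72 s, if anything falls off the work surface, if the arm or the gripper's body presses on something with over 40 N, if the wrist force passes 120 N, or if a joint passes its speed limit or range.

### The arm

A 6-joint arm with a two-finger parallel gripper is mounted at the origin on the work surface. World frame = base frame: x ahead of the robot, y to its left, z up, the work surface at z = 0. Lengths are in mm, angles in rad, forces in N, time in s.
With the tool pointing down it reaches from about 400 to 925 mm from the base axis. Payload 12.5 kg.
Tool frame: the origin (TCP) lies on the centre line of the jaws, within the pads' length; the fingertips stand 8 mm ahead of it and the grasp point (between the pads) lies 11 mm behind it; z points along the fingers, x is the direction in which the jaws open and shut, and the axes are right-handed (so a half turn about z gives the same grasp; the last joint's range is limited). The gripper opens to 95 mm and grips with 3 to 60 N. Pads are 20 mm wide; open, the fingers measure 119 mm over their backs; the gripper's body (75 mm by 180 mm) begins 59 mm behind the grasp point.
Start: joints at [1.22, 0.491, 1.559, -0, 1.092, -0.106], TCP at [151.458, 606.388, 222.661] pointing down, gripper open.
Joint ranges: [-3.1, 3.1], [-0.84, 2.19], [0.05, 2.79], [-1.13, 4.28], [0.06, 2.93], [-2.69, 2.69]. Speed limits (rad/s): [2.22, 2.22, 2.79, 3.14, 3.14, 3.14].

### API

Orientations are given as [roll, pitch, yaw] about the fixed x, y, z axes, in that order (R = Rz(yaw) Ry(pitch) Rx(roll)).
In Python, from cell import env gives the robot as it stands. The module is installed in compiled form; this text tells all that it offers.
- The arm moves only by the tool send_rows, never from a script. Its argument "moves" is a list that holds one entry, the list of rows, each a list of 6 numbers: the shift along the tool's x, y, z as a fraction of full scale, then the turn, a rotation vector about the tool's x, y, z as a fraction of full scale. A call has 1 to 12 rows; each row is the pose to reach, as a shift and turn from the pose commanded when the call began, along the tool's axes at that moment; what a row does not reach only later rows make up. Full scale, the value 1, is 0.3 m for a shift and 90 degrees for a turn. A row lasts 1/12 s, in which the tool goes at most 41.7 mm and 7.16 degrees, less where a joint would pass 70% of its speed; a pose out of reach is approached as far as the arm can. A call with a number of a shift or a turn outside -1 to 1 is refused whole. A call with a gripper value outside its range is refused whole. "grip" is the gripper's target within -1 to 1 (shut at 1, half-way at 0, fully open at -1), set as the call begins (left out, the last holds). The fingers move at their own pace and stop on an object; the grip force is fixed at half the most. Time passes only in rows, so rows that repeat a pose let the fingers close. It gives the time, the measured TCP pose, the force and the opening at its end, in the units of the state.
- env.state(): the state, without advancing time (a new reading comes with each control period).
- env.read_camera(name): name is "scene" or "top" or "wrist"; returns a dict with "image" (420x560x3 uint8, red, green, blue), "mtx" (3x3 intrinsics, pixels), "T" (4x4, takes a point from camera to world coordinates); the wrist camera has in their place "mount" (4x4, takes a point from camera to tool coordinates, whose origin is the TCP and whose axes are the tool frame's). Camera axes: x right, y up, looking along -z (the intrinsics and any distortion apply to the point x, -y, -z); pixel columns grow to the right and rows downward; lengths in mm; the calibration is good to about 2 mm. A picture is of the moment at which its call begins: read the wrist's pose just before it. There is no depth.
- env.job_done(): hands the job in, once; it reports no verdict.
Trained networks look in the newest picture that a camera, given by its name, has taken for a name from the list of things; names that differ only in an ending like _2 or _b are one class to them, and where a whole thing is asked for, a point or a joint stands for the part that bears it (a point fixed in the world has none). Each returns a list of dicts, best first, with "confidence" (0 to 1); they miss things now and then, are a little off and sometimes report something else, mostly with a low value. They report only what shows in the picture. A call takes as long as a camera call.
- env.look_for(camera, thing): "xy" ([column, row] in pixels, amid what is visible of it).
- env.outline_of(camera, thing): "region" (420x560 bool, what is visible of it) and "xy" ([column, row] in pixels, amid what is visible of it).
The state is a dict: "t": time; "joints": joint angles; "qvel": joint speeds; "tau": joint torques, N m; "eef_pos": TCP position; "tcp_rot": TCP orientation; "ft_force": force on the tool from outside, world axes, zero at the start; "moment": the same for the moment, N m; "opening": opening from 0.0 (shut) to 1.0 (fully open).
Only numpy, scipy, OpenCV 4.12 (cv2) and the standard library are available. Lean on these libraries where they do the work, as an engineer would, in place of code of your own. Each camera call takes 0.05 s, during which the arm holds its last target. There are 200 camera calls.

## Working session

There is one attempt and no reset: what is moved stays moved. The work goes in short steps, Python scripts to look and compute and a tool call to move; the robot and the scene stay as the last step left them, time stands still between calls to the robot, and variables do not carry over. Pictures are saved under pics/ and viewed, about 8 in all and at most 12, crops included, and the job is handed in when it is done.

Besides the shell and the picture viewer there is one more tool, called after "Call:" as name(argument=value, ...), one argument or row to a line, values as JSON. send_rows: Moves the arm, as the interface text tells. Its arguments: {"type":"object","properties":{"moves":{"type":"array","items":{"type":"array","items":{"type":"array","items":{"type":"number"}}}},"grip":{"type":"number"}},"required":["moves"]}

```bash
mkdir -p pics; cat > h.py <<'E'
import numpy as np, cv2
from cell import env
def ray(cam,px,T=None):
    T=cam["T"] if T is None else T
    K=cam["mtx"]; d=np.linalg.inv(K)@[px[0],px[1],1.]
    d=np.array([d[0],-d[1],-d[2]]); return T[:3,3],T[:3,:3]@d
def onz(cam,px,z,T=None):
    o,d=ray(cam,px,T); return o+d*(z-o[2])/d[2]
def proj(cam,P,T=None):
    T=cam["T"] if T is None else T
    p=np.linalg.inv(T)@np.append(P,1); p=cam["mtx"]@[p[0],-p[1],-p[2]]; return p[:2]/p[2]
E
python3 - <<'E'
from h import *
s=env.state(); print({k:np.round(v,3) for k,v in s.items()})
for n in("top","scene"):
    c=env.read_camera(n); print(c.keys()); cv2.imwrite(f"pics/{n}0.png",c["image"][:,:,::-1])
    print(n,np.round(c["T"],2).tolist(),np.round(c["mtx"],1).tolist())
    for th,z in(("box_a_mid",20),("bar_a",46),("tray_floor",4),("rock",25),("objective",30),("core",30)):
        try:
            for r in env.look_for(n,th): print(n,th,round(r["confidence"],2),np.round(r["xy"]),np.round(onz(c,r["xy"],z)[:2]))
        except Exception as e: print(n,th,e)
E
```

```text
{'t': np.float64(0.0), 'joints': array([ 1.22 ,  0.492,  1.559, -0.   ,  1.092, -0.106]), 'qvel': array([ 0.   ,  0.   ,  0.001, -0.   , -0.   ,  0.001]), 'tau': array([-3.0000e-03, -6.1265e+01, -2.5818e+01,  6.9000e-02,  4.8000e-02,
       -0.0000e+00]), 'eef_pos': array([151.368, 606.135, 222.039]), 'tcp_rot': array([-3.141e+00,  1.000e-03,  1.326e+00]), 'ft_force': array([-0.158,  0.103, -0.296]), 'moment': array([0.02 , 0.007, 0.011]), 'opening': np.float64(0.999)}
dict_keys(['image', 'mtx', 'T'])
top [[0.01, 0.99, -0.14, 437.66], [-1.0, 0.01, -0.01, 3.79], [-0.01, 0.14, 0.99, 1166.8], [0.0, 0.0, 0.0, 1.0]] [[511.3, 0.0, 275.7], [0.0, 511.3, 218.1], [0.0, 0.0, 1.0]]
top box_a_mid 0.68 [296. 234.] [564. -32.]
top box_a_mid 0.43 [410. 243.] [ 545. -288.]
top bar_a 0.57 [138. 231.] [563. 317.]
top bar_a 0.5 [200. 239.] [548. 178.]
top bar_a 0.48 [293. 216.] [600. -26.]
top tray_floor 0.83 [408. 243.] [ 546. -289.]
top rock 0.91 [221. 174.] [698. 138.]
top rock 0.68 [309. 288.] [444. -61.]
top objective 0.67 [307. 288.] [444. -58.]
top objective 0.63 [330. 168.] [ 715. -110.]
top objective 0.43 [300. 234.] [562. -41.]
top core 0.69 [333. 170.] [ 710. -116.]
top core 0.48 [201. 240.] [545. 180.]
dict_keys(['image', 'mtx', 'T'])
scene [[-0.35, -0.81, 0.47, 1018.5], [0.94, -0.31, 0.16, 156.68], [0.01, 0.5, 0.87, 866.83], [0.0, 0.0, 0.0, 1.0]] [[485.4, 0.0, 292.9], [0.0, 485.4, 209.9], [0.0, 0.0, 1.0]]
scene box_a_mid 0.66 [273. 209.] [575. -39.]
scene bar_a 0.71 [449. 254.] [561. 308.]
scene bar_a 0.7 [382. 228.] [553. 177.]
scene bar_a 0.42 [168. 167.] [ 573. -270.]
scene tray_floor 0.86 [163. 169.] [ 558. -299.]
scene tray_floor 0.66 [449. 253.] [536. 315.]
scene tray_floor 0.39 [270. 209.] [568. -47.]
scene rock 0.89 [343. 289.] [689. 143.]
scene objective 0.59 [286. 152.] [440. -62.]
scene objective 0.36 [273. 210.] [581. -37.]
scene core 0.93 [208. 258.] [ 720. -111.]
```

```bash
python3 -c "
import cv2
a=cv2.imread('pics/top0.png')[110:320,80:480];cv2.imwrite('pics/t1.png',cv2.resize(a,None,fx=2,fy=2,interpolation=2))"
```

```text
(no output)
```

View pics/t1.png

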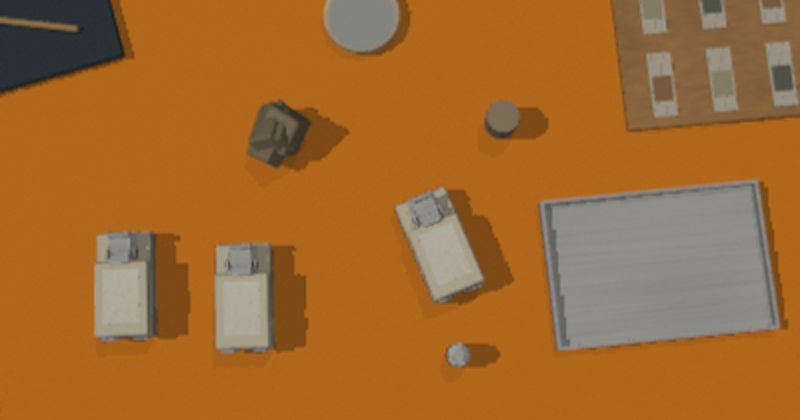

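View pics/scene0.png

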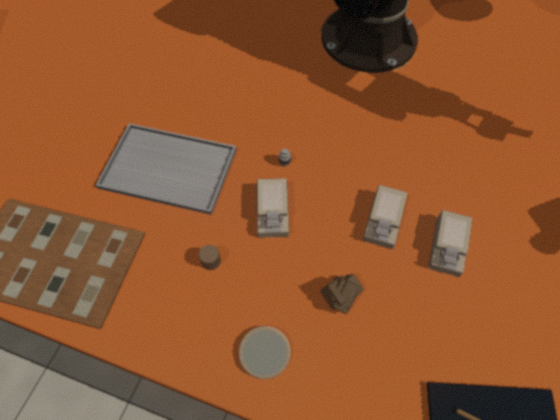

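The top view shows three boxes with catches facing +x, at about crop pixels (124,285), (243,297) and (440,245). The tray is at (660,265), the objective at (458,354), the core at (502,118) and the rock at (277,133). The scene view agrees. I'll fit silhouettes in both cameras to get the poses.

```bash
cat > fit.py <<'E'
from h import *
from scipy.optimize import minimize
def boxpts(x,y,a,z0=0):
    c=[(sx*59,sy*31,z) for sx in(-1,1) for sy in(-1,1) for z in(0,24)]
    c+=[(sx,sy*31,38) for sx in(-25,59) for sy in(-1,1)]+[(-54,sy*13,46) for sy in(-1,1)]
    return place(c,x,y,a,z0)
def traypts(x,y,a):
    return place([(sx*85,sy*125,z) for sx in(-1,1) for sy in(-1,1) for z in(0,14)],x,y,a,0)
def place(c,x,y,a,z0):
    c=np.array(c,float); R=np.array([[np.cos(a),-np.sin(a)],[np.sin(a),np.cos(a)]])
    return np.c_[c[:,:2]@R.T+[x,y],c[:,2]+z0]
S=4
def hull(cam,P):
    p=np.array([proj(cam,q) for q in P],np.float32); h=cv2.convexHull((p*S*16).astype(np.int32))
    m=np.zeros((420*S,560*S),np.uint8); cv2.fillConvexPoly(m,h,1,shift=4); return m
def fit(cams,pts,p0,rad=12):
    ms=[]
    for c in cams:
        hsv=cv2.cvtColor(c["image"],cv2.COLOR_RGB2HSV); m=((hsv[...,1]<130)).astype(np.uint8)
        k=cv2.dilate(hull(c,pts(*p0)),np.ones((rad*S,rad*S)))
        ms.append((cv2.resize(m,None,fx=S,fy=S,interpolation=cv2.INTER_NEAREST)*k))
    def cost(p):
        r=0
        for c,m in zip(cams,ms):
            h=hull(c,pts(p[0],p[1],p[2]/50)); r+=1-(h&m).sum()/((h|m).sum()+1)
        return r
    q0=np.array([p0[0],p0[1],p0[2]*50])
    r=minimize(cost,q0,method="Nelder-Mead",options=dict(initial_simplex=[q0]+[q0+d for d in np.eye(3)*8],xatol=.1,fatol=1e-4,maxiter=150))
    return r.x*[1,1,1/50],r.fun/len(cams)
E
python3 - <<'E'
from fit import *
t,s=env.read_camera("top"),env.read_camera("scene")
pi=np.pi
for n,f,p0 in(("A",boxpts,(535,310,pi)),("B",boxpts,(520,180,pi)),("C",boxpts,(560,-35,pi+.4)),("tray",traypts,(547,-290,.05))):
    for l,cs in(("t",[t]),("s",[s]),("ts",[t,s])):
        r,e=fit(cs,f,p0); print(n,l,np.round(r,3),round(e,3))
for z,px in((42,(80+458/2,110+354/2)),(36,(80+502/2,110+118/2))): print(onz(t,px,z))
E
```

```text
A t [520.152 312.324   3.193] 0.065
A s [519.961 311.501   3.171] 0.082
A ts [520.087 311.076   3.178] 0.075
B t [506.481 177.063   3.17 ] 0.048
B s [508.444 176.901   3.182] 0.064
B ts [506.6   177.12    3.176] 0.057
C t [566.979 -41.2     3.54 ] 0.042
C s [568.569 -41.817   3.533] 0.049
C ts [568.307 -41.688   3.53 ] 0.053
tray t [ 5.48282e+02 -2.89898e+02  1.09000e-01] 0.011
tray s [ 5.49436e+02 -2.90500e+02  1.09000e-01] 0.013
tray ts [ 5.48738e+02 -2.90097e+02  1.10000e-01] 0.014
[444.86170314 -61.1490566   42.        ]
[ 710.00815408 -110.9362746    36.        ]
```

Both cameras agree to about 2 mm on all three boxes and the tray. Next is a move helper, then the approach to bar A.

```bash
cat > mv.py <<'E'
import sys; from h import *
from scipy.spatial.transform import Rotation as Ro
def plan(*ts):
    s=env.state(); R=Ro.from_euler("xyz",s["tcp_rot"]); print("t",round(float(s["t"]),2),"pos",np.round(s["eef_pos"],2),"rot",np.round(s["tcp_rot"],4),"F",np.round(s["ft_force"],2),"open",round(float(s["opening"]),3))
    for x,y,z,yaw in ts:
        sh=R.inv().apply(np.array([x,y,z])-s["eef_pos"])/300
        rv=(R.inv()*Ro.from_euler("xyz",[np.pi,0,yaw])).as_rotvec()/(np.pi/2)
        print([x,y,z,yaw],np.round(sh,4).tolist(),np.round(rv,4).tolist(),"rows",round(np.linalg.norm(sh)*300/41.7,1),round(np.linalg.norm(rv)*90/7.16,1))
if __name__=="__main__": plan(*[[float(v) for v in a.split(",")] for a in sys.argv[1:]])
E
python3 mv.py 364,460,130,1.467 576,313.2,72,1.607
```

```text
t 0.8 pos [151.47 606.37 222.66] rot [ 3.1416e+00 -1.0000e-04  1.3260e+00] F [-0.6   0.68 -0.36] open 0.998
[364.0, 460.0, 130.0, 1.467] [-0.3017, 0.8055, 0.3089] [0.0, -0.0, -0.0898] rows 6.6 1.1
[576.0, 313.2, 72.0, 1.607] [-0.6051, 1.6097, 0.5022] [0.0, -0.0, -0.1789] rows 12.9 2.2
```

Call:
send_rows(
  moves=[
    [[-0.04,0.1,0.04,0,0,-0.02],[-0.08,0.22,0.08,0,0,-0.05],[-0.13,0.34,0.13,0,0,-0.09],[-0.17,0.46,0.17,0,0,-0.13],[-0.22,0.58,0.22,0,0,-0.179],[-0.26,0.69,0.26,0,0,-0.179],[-0.302,0.8,0.309,0,0,-0.179]],
  ],
  grip=1,
)

```text
t: 1.38
eef_pos: [363.9, 459.2, 129.8]
tcp_rot: [3.141, -0.001, 1.608]
ft_force: [0.4, 0.7, 0.4]
opening: 0.566
```

```bash
python3 mv.py 576,313.2,66,1.607
```

```text
t 1.38 pos [363.85 459.25 129.8 ] rot [ 3.1409e+00 -7.0000e-04  1.6075e+00] F [0.41 0.7  0.38] open 0.566
[576.0, 313.2, 66.0, 1.607] [-0.5126, 0.6887, 0.2128] [0.0004, -0.0004, 0.0003] rows 6.4 0.0
```

Call:
send_rows(
  moves=[
    [[-0.07,0.1,0.0,0,0,0],[-0.15,0.2,0.03,0,0,0],[-0.24,0.32,0.08,0,0,0],[-0.33,0.44,0.13,0,0,0],[-0.42,0.56,0.17,0,0,0],[-0.48,0.64,0.2,0,0,0],[-0.5126,0.6887,0.2128,0,0,0],[-0.5126,0.6887,0.2128,0,0,0]],
  ],
)

```text
t: 2.05
eef_pos: [577.7, 310.9, 64.5]
tcp_rot: [-3.141, 0.0, 1.603]
ft_force: [0.0, 0.3, -0.1]
opening: 0.021
```

```bash
python3 - <<'E'
from h import *
from scipy.spatial.transform import Rotation as Ro
s=env.state(); c=env.read_camera("wrist"); cv2.imwrite("pics/w1.png",c["image"][:,:,::-1]); s2=env.state()
print(s["eef_pos"],s["tcp_rot"],s["ft_force"],s2["ft_force"],s["opening"])
T=np.eye(4); T[:3,:3]=Ro.from_euler("xyz",s["tcp_rot"]).as_matrix(); T[:3,3]=s["eef_pos"]; T=T@c["mount"]
for P in((574,313,46),(574,300,46),(574,326,46),s["eef_pos"]-[0,0,8]): print(proj(c,P,T))
E
```

```text
[577.72072052 310.92975952  64.48529973] [-3.14133136e+00  4.99706220e-04  1.60305781e+00] [ 0.00817515  0.33140237 -0.08498399] [-0.54898974 -0.39788177  0.01267401] 0.021385151098448008
[284.93136451 229.94290348]
[262.19531487 229.28819862]
[307.6435142  230.59692013]
[281.17877674 242.87894539]
```

View pics/w1.png

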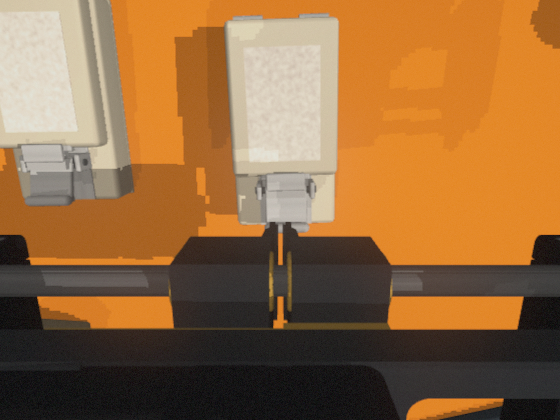

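The wrist view shows bar A at about (287,228), where the projection predicted (285,230), so the fingertips are over the bar. I'll descend to just above it.

```bash
python3 mv.py 576,312.5,55,1.607
```

```text
t 2.1 pos [575.8  312.43  65.09] rot [-3.1408e+00  3.0000e-04  1.6039e+00] F [-0.55 -0.4   0.01] open 0.01
[576.0, 312.5, 55.0, 1.607] [0.0002, 0.0007, 0.0336] [-0.0005, 0.0002, -0.002] rows 0.2 0.0
```

Call:
send_rows(
  moves=[
    [[0,0,0.01,0,0,0],[0,0,0.02,0,0,0],[0,0,0.03,0,0,0],[0,0,0.036,0,0,0],[0,0,0.036,0,0,0],[0,0,0.036,0,0,0]],
  ],
)

```text
t: 2.6
eef_pos: [574.0, 314.6, 55.4]
tcp_rot: [3.142, -0.0, 1.608]
ft_force: [0.4, 0.1, 0.8]
opening: 0.006
```

Call:
send_rows(
  moves=[
    [[0,0,0.003,0,0,0],[0,0,0.006,0,0,0],[0,0,0.006,0,0,0]],
  ],
)

```text
t: 2.85
eef_pos: [574.6, 314.4, 54.0]
tcp_rot: [3.141, -0.0, 1.607]
ft_force: [-1.7, 0.4, 4.0]
opening: 0.005
```

Call:
send_rows(
  moves=[
    [[0,0,0.001,0,0,0],[0,0,0.002,0,0,0],[0,0,0.002,0,0,0]],
  ],
)

```text
t: 3.1
eef_pos: [574.7, 314.4, 53.6]
tcp_rot: [3.141, -0.001, 1.607]
ft_force: [-1.1, 0.5, 6.9]
opening: 0.004
```

Call:
send_rows(
  moves=[
    [[0,0,0.001,0,0,0],[0,0,0.002,0,0,0],[0,0,0.002,0,0,0]],
  ],
)

```text
t: 3.35
eef_pos: [574.9, 314.4, 53.3]
tcp_rot: [3.14, -0.001, 1.607]
ft_force: [-0.9, 1.1, 8.6]
opening: 0.005
```

Call:
send_rows(
  moves=[
    [[0,0,0.001,0,0,0],[0,0,0.002,0,0,0],[0,0,0.002,0,0,0]],
  ],
)

```text
t: 3.6
eef_pos: [575.0, 314.5, 53.0]
tcp_rot: [3.14, -0.001, 1.607]
ft_force: [-1.1, 1.0, 10.8]
opening: 0.002
```

Call:
send_rows(
  moves=[
    [[0,0,0.001,0,0,0],[0,0,0.002,0,0,0],[0,0,0.002,0,0,0]],
  ],
)

```text
t: 3.85
eef_pos: [575.2, 314.5, 52.6]
tcp_rot: [3.139, -0.001, 1.607]
ft_force: [-1.2, 0.5, 12.2]
opening: 0.005
```

Call:
send_rows(
  moves=[
    [[0,0,0.001,0,0,0],[0,0,0.002,0,0,0],[0,0,0.002,0,0,0]],
  ],
)

```text
t: 4.1
eef_pos: [575.4, 314.5, 52.2]
tcp_rot: [3.139, -0.001, 1.607]
ft_force: [-0.9, -0.7, 13.8]
opening: 0.006
```

A is jammed: the force climbed steadily to 13.8 N with no click. On to B.

Call:
send_rows(
  moves=[
    [[0,0,-0.02,0,0,0],[0,0,-0.05,0,0,0],[-0.04,-0.01,-0.06,0,0,0],[-0.15,-0.02,-0.06,0,0,0],[-0.28,-0.04,-0.06,0,0,0],[-0.38,-0.05,-0.06,0,0,0],[-0.43,-0.06,-0.06,0,0,0],[-0.449,-0.06,-0.055,0,0,0],[-0.449,-0.06,-0.04,0,0,0],[-0.449,-0.06,-0.025,0,0,0],[-0.449,-0.06,-0.018,0,0,0],[-0.449,-0.06,-0.018,0,0,0]],
  ],
)

```text
t: 5.1
eef_pos: [561.0, 180.0, 55.0]
tcp_rot: [-3.141, 0.0, 1.609]
ft_force: [-0.5, 0.2, -1.5]
opening: 0.004
```

Call:
send_rows(
  moves=[
    [[0,0,0.002,0,0,0],[0,0,0.004,0,0,0],[0,0,0.004,0,0,0]],
  ],
)

```text
t: 5.35
eef_pos: [561.3, 179.4, 54.6]
tcp_rot: [3.142, -0.0, 1.608]
ft_force: [-0.6, 0.6, -1.1]
opening: 0.007
```

Call:
send_rows(
  moves=[
    [[0,0,0.001,0,0,0],[0,0,0.003,0,0,0],[0,0,0.003,0,0,0]],
  ],
)

```text
t: 5.6
eef_pos: [561.5, 179.0, 53.9]
tcp_rot: [3.141, -0.0, 1.607]
ft_force: [-0.3, 0.9, 1.1]
opening: 0.005
```

Call:
send_rows(
  moves=[
    [[0,0,0.001,0,0,0],[0,0,0.002,0,0,0],[0,0,0.002,0,0,0]],
  ],
)

```text
t: 5.85
eef_pos: [561.6, 178.9, 53.3]
tcp_rot: [3.141, -0.0, 1.607]
ft_force: [0.4, 0.1, 2.2]
opening: 0.007
```

Call:
send_rows(
  moves=[
    [[0,0,0.001,0,0,0],[0,0,0.003,0,0,0],[0,0,0.003,0,0,0]],
  ],
)

```text
t: 6.1
eef_pos: [561.4, 178.9, 52.3]
tcp_rot: [3.141, -0.0, 1.607]
ft_force: [1.5, -0.1, 1.5]
opening: 0.007
```

Call:
send_rows(
  moves=[
    [[0,0,0.001,0,0,0],[0,0,0.003,0,0,0],[0,0,0.003,0,0,0]],
  ],
)

```text
t: 6.35
eef_pos: [561.3, 178.9, 51.3]
tcp_rot: [-3.142, -0.0, 1.607]
ft_force: [0.8, -0.2, 3.0]
opening: 0.002
```

Call:
send_rows(
  moves=[
    [[0,0,0.001,0,0,0],[0,0,0.003,0,0,0],[0,0,0.003,0,0,0]],
  ],
)

```text
t: 6.6
eef_pos: [561.3, 178.9, 50.4]
tcp_rot: [-3.141, -0.0, 1.607]
ft_force: [0.5, 0.3, 2.1]
opening: 0.005
```

B is light: at most 3 N through 3.6 mm of travel. On to C.

Call:
send_rows(
  moves=[
    [[0,0,-0.03,0,0,0],[0,0,-0.06,0,0,0],[-0.06,0.015,-0.08,0,0,-0.04],[-0.16,0.04,-0.08,0,0,-0.1],[-0.28,0.07,-0.08,0,0,-0.16],[-0.4,0.1,-0.08,0,0,-0.225],[-0.52,0.135,-0.08,0,0,-0.225],[-0.61,0.16,-0.08,0,0,-0.225],[-0.66,0.17,-0.07,0,0,-0.225],[-0.67,0.172,-0.05,0,0,-0.225],[-0.67,0.172,-0.03,0,0,-0.225],[-0.67,0.172,-0.022,0,0,-0.225]],
  ],
)

```text
t: 7.6
eef_pos: [619.3, -19.1, 56.1]
tcp_rot: [-3.14, -0.001, 1.961]
ft_force: [-1.2, 0.2, -0.4]
opening: -0.001
```

Call:
send_rows(
  moves=[
    [[0,0,0.003,0,0,0],[0,0,0.006,0,0,0],[0,0,0.006,0,0,0],[0,0,0.006,0,0,0]],
  ],
)

```text
t: 7.93
eef_pos: [620.2, -19.3, 55.4]
tcp_rot: [3.141, -0.0, 1.962]
ft_force: [0.2, 0.1, -0.2]
opening: 0.003
```

Call:
send_rows(
  moves=[
    [[0,0,0.003,0,0,0],[0,0,0.005,0,0,0],[0,0,0.005,0,0,0]],
  ],
)

```text
t: 8.18
eef_pos: [620.4, -19.9, 54.0]
tcp_rot: [3.141, 0.0, 1.961]
ft_force: [0.8, 1.0, 1.7]
opening: 0.005
```

Call:
send_rows(
  moves=[
    [[0,0,0.001,0,0,0],[0,0,0.003,0,0,0],[0,0,0.003,0,0,0]],
  ],
)

```text
t: 8.43
eef_pos: [620.6, -20.0, 53.3]
tcp_rot: [3.14, 0.0, 1.961]
ft_force: [1.3, 2.7, 5.9]
opening: 0.004
```

Call:
send_rows(
  moves=[
    [[0,0,0.001,0,0,0],[0,0,0.002,0,0,0],[0,0,0.002,0,0,0]],
  ],
)

```text
t: 8.68
eef_pos: [620.8, -20.0, 52.9]
tcp_rot: [3.14, 0.001, 1.96]
ft_force: [1.7, 2.2, 5.9]
opening: 0.009
```

Call:
send_rows(
  moves=[
    [[0,0,0.001,0,0,0],[0,0,0.003,0,0,0],[0,0,0.003,0,0,0]],
  ],
)

```text
t: 8.93
eef_pos: [621.1, -20.0, 52.2]
tcp_rot: [3.139, 0.001, 1.96]
ft_force: [2.4, 3.0, 7.9]
opening: 0.006
```

Call:
send_rows(
  moves=[
    [[0,0,0.001,0,0,0],[0,0,0.003,0,0,0],[0,0,0.003,0,0,0]],
  ],
)

```text
t: 9.18
eef_pos: [621.3, -20.0, 51.4]
tcp_rot: [3.139, 0.001, 1.96]
ft_force: [1.1, 3.4, 8.2]
opening: -0.002
```

Call:
send_rows(
  moves=[
    [[0,0,0.001,0,0,0],[0,0,0.003,0,0,0],[0,0,0.003,0,0,0]],
  ],
)

```text
t: 9.43
eef_pos: [621.4, -20.1, 50.6]
tcp_rot: [3.139, 0.001, 1.961]
ft_force: [2.7, 1.4, 7.3]
opening: 0.006
```

Call:
send_rows(
  moves=[
    [[0,0,0.001,0,0,0],[0,0,0.003,0,0,0],[0,0,0.003,0,0,0]],
  ],
)

```text
t: 9.68
eef_pos: [620.5, -20.2, 48.9]
tcp_rot: [3.141, 0.0, 1.961]
ft_force: [-1.0, -0.0, -1.3]
opening: 0.005
```

C clicked at about 8 N and the force dropped to zero, so it's sound. Next, grasp B.

```bash
python3 mv.py 507,177.1,100,1.606 507,177.1,11,1.606
```

```text
t 9.68 pos [620.52 -20.19  48.9 ] rot [3.1408e+00 4.0000e-04 1.9606e+00] F [-0.99 -0.04 -1.26] open 0.005
[507.0, 177.1, 100.0, 1.606] [0.752, -0.1, -0.1708] [0.0005, 0.0002, 0.2258] rows 5.6 2.8
[507.0, 177.1, 11.0, 1.606] [0.7522, -0.1002, 0.1259] [0.0005, 0.0002, 0.2258] rows 5.5 2.8
```

Call:
send_rows(
  moves=[
    [[0,0,-0.05,0,0,0],[0.03,0,-0.13,0,0,0],[0.12,-0.02,-0.18,0,0,0.04]],
  ],
)

```text
t: 9.93
eef_pos: [602.4, 9.2, 103.6]
tcp_rot: [3.14, 0.001, 1.896]
ft_force: [0.1, 1.3, -1.1]
opening: 0.008
```

Call:
send_rows(
  moves=[
    [[0.12,-0.02,0,0,0,0.05],[0.25,-0.04,0,0,0,0.1],[0.37,-0.06,0,0,0,0.18],[0.49,-0.06,0,0,0,0.18],[0.58,-0.06,0,0,0,0.18],[0.62,-0.06,0,0,0,0.18],[0.62,-0.06,0,0,0,0.18],[0.62,-0.06,0,0,0,0.18]],
  ],
  grip=-1,
)

```text
t: 10.6
eef_pos: [524.2, 181.1, 102.5]
tcp_rot: [-3.141, 0.0, 1.616]
ft_force: [0.3, -0.5, 0.1]
opening: 0.506
```

```bash
python3 mv.py 507,177.1,11,1.606; python3 - <<'E'
from fit import *
t,s=env.read_camera("top"),env.read_camera("scene")
a=s["image"][150:260,230:490,::-1];cv2.imwrite("pics/s2.png",cv2.resize(a,None,fx=3,fy=3,interpolation=2))
E
```

```text
t 10.6 pos [524.23 181.12 102.52] rot [-3.1413e+00  2.0000e-04  1.6163e+00] F [ 0.33 -0.53  0.13] open 0.506
[507.0, 177.1, 11.0, 1.606] [-0.0107, -0.0579, 0.3051] [-0.0002, 0.0001, 0.0065] rows 2.2 0.1
```

View pics/s2.png

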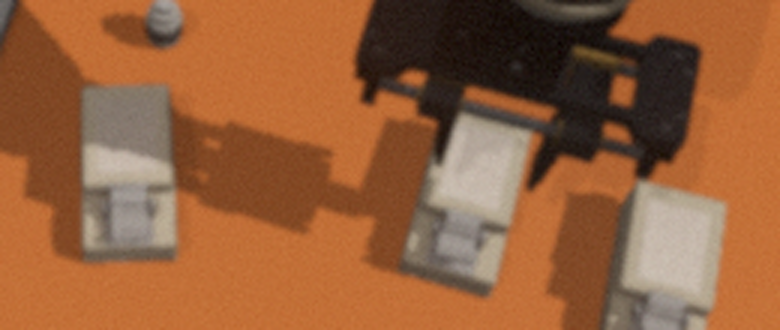

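The scene crop shows C with its lid slightly ajar, at about (128,150), and the gripper opening around B at about (480,180). I'll descend on B.

Call:
send_rows(
  moves=[
    [[-0.005,-0.03,0.02,0,0,0.0065],[-0.01,-0.058,0.04,0,0,0.0065],[-0.0107,-0.058,0.06,0,0,0.0065],[-0.0107,-0.058,0.08,0,0,0.0065],[-0.0107,-0.058,0.08,0,0,0.0065],[-0.0107,-0.058,0.09,0,0,0.0065],[-0.0107,-0.058,0.13,0,0,0.0065],[-0.0107,-0.058,0.19,0,0,0.0065],[-0.0107,-0.058,0.24,0,0,0.0065],[-0.0107,-0.058,0.28,0,0,0.0065],[-0.0107,-0.058,0.3,0,0,0.0065],[-0.0107,-0.058,0.305,0,0,0.0065]],
  ],
)

```text
t: 11.7
eef_pos: [506.9, 177.2, 10.3]
tcp_rot: [-3.14, 0.0, 1.605]
ft_force: [0.4, 0.1, 0.4]
opening: 1.002
```

Call:
send_rows(
  moves=[
    [[0,0,0,0,0,0],[0,0,0,0,0,0],[0,0,0,0,0,0],[0,0,0,0,0,0],[0,0,0,0,0,0],[0,0,0,0,0,0],[0,0,0,0,0,0],[0,0,0,0,0,0]],
  ],
  grip=1,
)

```text
t: 12.37
eef_pos: [507.1, 177.3, 11.6]
tcp_rot: [3.141, -0.0, 1.605]
ft_force: [-1.0, -1.2, 5.5]
opening: 0.651
```

Call:
send_rows(
  moves=[
    [[0,0,-0.01,0,0,0],[0,0,-0.04,0,0,0],[0,0,-0.1,0,0,0],[0,0,-0.17,0,0,0],[-0.02,0,-0.23,0,0,0],[-0.07,0.005,-0.265,0,0,0],[-0.15,0.01,-0.27,0,0,0],[-0.25,0.015,-0.27,0,0,0],[-0.35,0.02,-0.27,0,0,0],[-0.46,0.025,-0.27,0,0,0],[-0.57,0.03,-0.27,0,0,0],[-0.68,0.04,-0.27,0,0,0]],
  ],
)

```text
t: 13.37
eef_pos: [525.3, -27.5, 92.6]
tcp_rot: [-3.141, -0.0, 1.605]
ft_force: [0.8, 0.1, -3.4]
opening: 0.649
```

```bash
python3 mv.py 555,-346.8,90,1.681 555,-346.8,30,1.681
```

```text
t 13.37 pos [525.32 -27.55  92.61] rot [-3.1411e+00 -3.0000e-04  1.6050e+00] F [ 0.84  0.1  -3.42] open 0.649
[555.0, -346.8, 90.0, 1.681] [-1.0669, 0.0625, 0.0084] [-0.0003, -0.0002, -0.0484] rows 7.7 0.6
[555.0, -346.8, 30.0, 1.681] [-1.067, 0.0626, 0.2084] [-0.0003, -0.0002, -0.0484] rows 7.8 0.6
```

Call:
send_rows(
  moves=[
    [[-0.11,0.006,0,0,0,0],[-0.22,0.013,0,0,0,0],[-0.34,0.02,0,0,0,-0.02],[-0.46,0.028,0,0,0,-0.048],[-0.58,0.036,0,0,0,-0.048],[-0.69,0.043,0,0,0,-0.048],[-0.79,0.05,0,0,0,-0.048],[-0.88,0.055,0,0,0,-0.048],[-0.95,0.06,0,0,0,-0.048],[-0.99,0.062,0,0,0,-0.048],[-1,0.062,0,0,0,-0.048],[-1,0.062,0,0,0,-0.048]],
  ],
)

```text
t: 14.37
eef_pos: [554.3, -325.2, 92.0]
tcp_rot: [-3.141, -0.001, 1.679]
ft_force: [1.1, 0.2, -3.4]
opening: 0.648
```

```bash
python3 mv.py 555,-346.8,30,1.681 555,-346.8,16,1.681; python3 - <<'E'
from fit import *
t=env.read_camera("top")
a=t["image"][160:300,320:480,::-1];cv2.imwrite("pics/t3.png",cv2.resize(a,None,fx=4,fy=4,interpolation=2))
E
```

```text
t 14.37 pos [ 554.31 -325.23   92.03] rot [-3.1411e+00 -7.0000e-04  1.6795e+00] F [ 1.08  0.17 -3.4 ] open 0.648
[555.0, -346.8, 30.0, 1.681] [-0.0719, -0.0054, 0.2067] [-0.0003, -0.0005, -0.001] rows 1.6 0.0
[555.0, -346.8, 16.0, 1.681] [-0.0719, -0.0054, 0.2534] [-0.0003, -0.0005, -0.001] rows 1.9 0.0
```

View pics/t3.png

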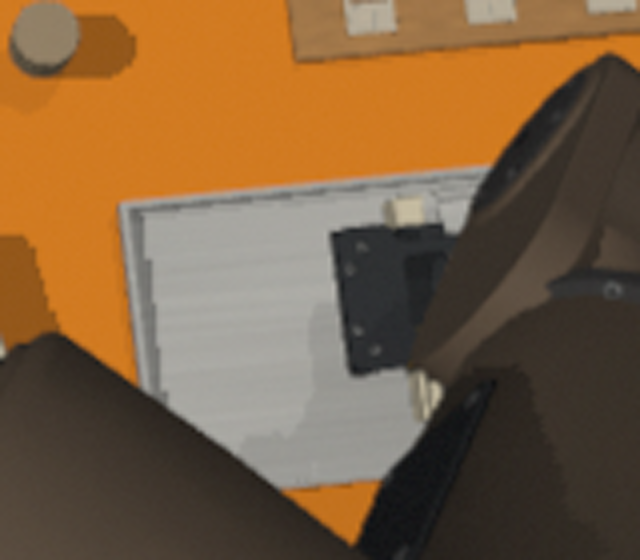

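The box is held over the far half of the tray, with its ends showing at (408,212) and (425,395) in the crop. I'll lower it.

Call:
send_rows(
  moves=[
    [[-0.03,-0.002,0.02,0,0,0],[-0.06,-0.005,0.06,0,0,0],[-0.072,-0.005,0.11,0,0,0],[-0.072,-0.005,0.16,0,0,0],[-0.072,-0.005,0.2,0,0,0],[-0.072,-0.005,0.23,0,0,0],[-0.072,-0.005,0.242,0,0,0],[-0.072,-0.005,0.246,0,0,0],[-0.072,-0.005,0.246,0,0,0]],
  ],
)

```text
t: 15.17
eef_pos: [555.6, -346.9, 18.2]
tcp_rot: [-3.142, -0.0, 1.68]
ft_force: [0.1, 0.3, -4.0]
opening: 0.651
```

Call:
send_rows(
  moves=[
    [[0,0,0.002,0,0,0],[0,0,0.004,0,0,0],[0,0,0.006,0,0,0],[0,0,0.006,0,0,0]],
  ],
)

```text
t: 15.5
eef_pos: [555.7, -347.0, 16.9]
tcp_rot: [3.141, 0.0, 1.68]
ft_force: [-0.6, 0.1, -4.1]
opening: 0.654
```

Call:
send_rows(
  moves=[
    [[0,0,0.002,0,0,0],[0,0,0.004,0,0,0],[0,0,0.005,0,0,0],[0,0,0.005,0,0,0]],
  ],
)

```text
t: 15.83
eef_pos: [555.6, -347.0, 15.6]
tcp_rot: [3.141, 0.0, 1.68]
ft_force: [-2.6, 2.5, 3.4]
opening: 0.652
```

Call:
send_rows(
  moves=[
    [[0,0,0,0,0,0],[0,0,0,0,0,0],[0,0,0,0,0,0],[0,0,0,0,0,0],[0,0,0,0,0,0],[0,0,-0.02,0,0,0],[0,0,-0.07,0,0,0],[0,0,-0.15,0,0,0],[0,0,-0.23,0,0,0],[0.03,0,-0.3,0,0,0],[0.1,0,-0.3,0,0,0],[0.2,0,-0.3,0,0,0]],
  ],
  grip=-0.68,
)

```text
t: 16.83
eef_pos: [549.5, -288.5, 106.9]
tcp_rot: [3.139, 0.002, 1.678]
ft_force: [0.1, 0.4, -0.7]
opening: 0.841
```

```bash
python3 mv.py 520,311.3,110,1.608
```

```text
t 16.83 pos [ 549.46 -288.53  106.88] rot [3.1387e+00 2.5000e-03 1.6783e+00] F [ 0.14  0.39 -0.67] open 0.841
[520.0, 311.3, 110.0, 1.608] [1.9984, 0.1169, -0.015] [0.0019, 0.0015, 0.0447] rows 14.4 0.6
```

Now go to A.

Call:
send_rows(
  moves=[
    [[0.1,0.006,0,0,0,0],[0.22,0.013,0,0,0,0],[0.35,0.02,0,0,0,0.02],[0.48,0.028,0,0,0,0.045],[0.61,0.036,0,0,0,0.045],[0.74,0.043,0,0,0,0.045],[0.87,0.05,0,0,0,0.045],[1,0.058,0,0,0,0.045]],
  ],
  grip=-1,
)

```text
t: 17.5
eef_pos: [533.2, 14.5, 105.7]
tcp_rot: [3.141, -0.0, 1.609]
ft_force: [1.0, -0.2, -0.2]
opening: 1.002
```

Call:
send_rows(
  moves=[
    [[0.13,0.008,0,0,0,0],[0.26,0.015,0,0,0,0],[0.39,0.023,0,0,0,0],[0.52,0.03,0,0,0,0],[0.65,0.037,0,0,0,0],[0.77,0.045,0,0,0,0],[0.87,0.05,0,0,0,0],[0.95,0.055,0,0,0,0],[0.98,0.058,0,0,0,0],[0.99,0.058,0,0,0,0]],
  ],
)

```text
t: 18.33
eef_pos: [539.2, 311.6, 105.3]
tcp_rot: [3.141, -0.0, 1.612]
ft_force: [0.1, -0.1, -0.8]
opening: 1.0
```

```bash
python3 mv.py 520.3,311.3,11,1.608
```

```text
t 18.33 pos [539.2  311.62 105.3 ] rot [ 3.1412e+00 -3.0000e-04  1.6115e+00] F [ 0.13 -0.07 -0.84] open 1.0
[520.3, 311.3, 11.0, 1.608] [0.0014, -0.0631, 0.3143] [0.0003, -0.0002, 0.0022] rows 2.3 0.0
```

Call:
send_rows(
  moves=[
    [[0,-0.03,0.02,0,0,0],[0,-0.055,0.06,0,0,0],[0,-0.063,0.12,0,0,0],[0,-0.063,0.18,0,0,0],[0,-0.063,0.24,0,0,0],[0,-0.063,0.28,0,0,0],[0,-0.063,0.305,0,0,0],[0,-0.063,0.314,0,0,0],[0,-0.063,0.314,0,0,0],[0,-0.063,0.314,0,0,0]],
  ],
)

```text
t: 19.17
eef_pos: [520.9, 309.4, 11.5]
tcp_rot: [3.141, -0.0, 1.609]
ft_force: [0.4, -0.6, 0.8]
opening: 0.998
```

Call:
send_rows(
  moves=[
    [[0,0,0,0,0,0],[0,0,0,0,0,0],[0,0,0,0,0,0],[0,0,0,0,0,0],[0,0,0,0,0,0],[0,0,0,0,0,0],[0,0,0,0,0,0],[0,0,0,0,0,0]],
  ],
  grip=1,
)

```text
t: 19.83
eef_pos: [520.6, 309.7, 11.1]
tcp_rot: [3.141, -0.0, 1.61]
ft_force: [0.2, 2.1, 2.6]
opening: 0.653
```

Call:
send_rows(
  moves=[
    [[0,0,-0.01,0,0,0],[0,0,-0.04,0,0,0],[0,0,-0.1,0,0,0],[0,0,-0.17,0,0,0],[-0.02,0,-0.23,0,0,0],[-0.07,0,-0.265,0,0,0],[-0.15,0,-0.27,0,0,0],[-0.25,0,-0.27,0,0,0],[-0.35,0,-0.27,0,0,0],[-0.46,0,-0.27,0,0,0],[-0.58,0,-0.27,0,0,0],[-0.7,0,-0.27,0,0,0]],
  ],
)

```text
t: 20.83
eef_pos: [527.8, 97.4, 92.0]
tcp_rot: [-3.141, 0.0, 1.61]
ft_force: [0.8, -0.7, -3.5]
opening: 0.65
```

```bash
python3 mv.py 542.4,-233.4,90,1.681; python3 - <<'E'
from fit import *
t,s=env.read_camera("top"),env.read_camera("scene")
for l,c in(("t",t),("s",s)): print(l,fit([c],boxpts,(568,-41.6,3.53)))
a=np.hstack([cv2.resize(t["image"][180:300,270:470],None,fx=3,fy=3),]);cv2.imwrite("pics/t4.png",a[...,::-1])
E
```

```text
t 20.83 pos [527.84  97.39  91.97] rot [-3.1409e+00  1.0000e-04  1.6099e+00] F [ 0.81 -0.69 -3.52] open 0.65
[542.4, -233.4, 90.0, 1.681] [-1.1037, 0.0054, 0.0066] [-0.0004, 0.0, -0.0453] rows 7.9 0.6
t (array([567.44425831, -41.05670695,   3.53878559]), np.float64(0.059764109870972804))
s (array([569.76926933, -41.33863348,   3.53315728]), np.float64(0.04573210768220615))
```

View pics/t4.png

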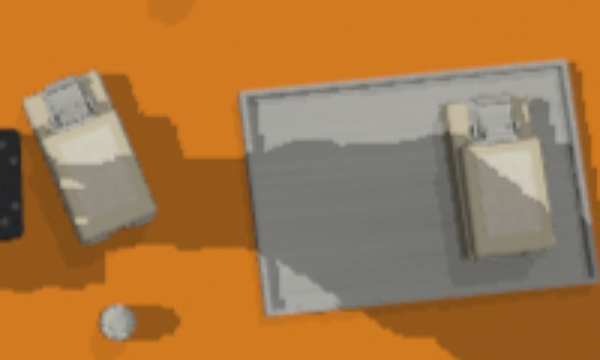

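B lies flat in the far half of the tray, at about (500,180). C is still at its start pose, at about (90,155). I'll carry A on.

Call:
send_rows(
  moves=[
    [[-0.1,0,0,0,0,0],[-0.21,0.001,0,0,0,0],[-0.33,0.002,0,0,0,-0.02],[-0.45,0.003,0,0,0,-0.045],[-0.57,0.004,0,0,0,-0.045],[-0.69,0.005,0,0,0,-0.045],[-0.79,0.005,0,0,0,-0.045],[-0.88,0.005,0,0,0,-0.045],[-0.95,0.005,0,0,0,-0.045],[-0.99,0.005,0,0,0,-0.045],[-1,0.005,0,0,0,-0.045],[-1,0.005,0,0,0,-0.045]],
  ],
)

```text
t: 21.93
eef_pos: [541.3, -200.2, 91.7]
tcp_rot: [-3.141, -0.001, 1.679]
ft_force: [0.1, 0.2, -2.8]
opening: 0.654
```

```bash
python3 mv.py 542.4,-233.4,18,1.681
```

```text
t 21.93 pos [ 541.34 -200.17   91.72] rot [-3.1411e+00 -5.0000e-04  1.6793e+00] F [ 0.13  0.17 -2.79] open 0.654
[542.4, -233.4, 18.0, 1.681] [-0.1106, -0.0083, 0.2457] [-0.0003, -0.0003, -0.0011] rows 1.9 0.0
```

Call:
send_rows(
  moves=[
    [[-0.05,-0.004,0.01,0,0,0],[-0.09,-0.008,0.05,0,0,0],[-0.111,-0.008,0.1,0,0,0],[-0.111,-0.008,0.15,0,0,0],[-0.111,-0.008,0.2,0,0,0],[-0.111,-0.008,0.23,0,0,0],[-0.111,-0.008,0.242,0,0,0],[-0.111,-0.008,0.246,0,0,0],[-0.111,-0.008,0.246,0,0,0]],
  ],
)

```text
t: 22.68
eef_pos: [543.1, -233.4, 18.0]
tcp_rot: [-3.142, -0.0, 1.681]
ft_force: [1.1, -0.3, -3.1]
opening: 0.654
```

Call:
send_rows(
  moves=[
    [[0,0,0.002,0,0,0],[0,0,0.004,0,0,0],[0,0,0.006,0,0,0],[0,0,0.006,0,0,0]],
  ],
)

```text
t: 23.02
eef_pos: [543.1, -233.5, 16.6]
tcp_rot: [3.141, 0.0, 1.68]
ft_force: [-0.1, -0.4, -3.6]
opening: 0.649
```

Call:
send_rows(
  moves=[
    [[0,0,0.002,0,0,0],[0,0,0.004,0,0,0],[0,0,0.005,0,0,0],[0,0,0.005,0,0,0]],
  ],
)

```text
t: 23.35
eef_pos: [543.1, -233.5, 15.1]
tcp_rot: [3.141, 0.0, 1.68]
ft_force: [-1.4, -0.1, 2.0]
opening: 0.652
```

Call:
send_rows(
  moves=[
    [[0,0,0,0,0,0],[0,0,0,0,0,0],[0,0,0,0,0,0],[0,0,0,0,0,0],[0,0,0,0,0,0],[0,0,-0.02,0,0,0],[0,0,-0.07,0,0,0],[0,0,-0.15,0,0,0],[0,0,-0.23,0,0,0],[0.03,0,-0.33,0,0,0],[0.08,0,-0.42,0,0,0],[0.15,-0.05,-0.5,0,0,0]],
  ],
  grip=-0.68,
)

```text
t: 24.35
eef_pos: [524.7, -190.8, 166.9]
tcp_rot: [3.139, 0.001, 1.68]
ft_force: [-0.0, 0.1, -0.3]
opening: 0.844
```

Call:
send_rows(
  moves=[
    [[0.1,0,0,0,0,0],[0.22,0,0,0,0,0],[0.34,0,0,0,0,0],[0.46,0,0,0,0,0],[0.58,0,0,0,0,0],[0.7,0,0,0,0,0],[0.82,0,0,0,0,0],[0.92,0,0,0,0,0],[0.98,0,0,0,0,0],[1,0,0,0,0,0]],
  ],
)

```text
t: 25.18
eef_pos: [489.9, 110.2, 165.3]
tcp_rot: [3.141, -0.0, 1.683]
ft_force: [-0.6, 0.0, -0.3]
opening: 0.834
```

```bash
python3 - <<'E'
from fit import *
t,s=env.read_camera("top"),env.read_camera("scene")
for l,c in(("t",t),("s",s)): print(l,fit([c],boxpts,(568,-41.6,3.53)))
a=cv2.resize(t["image"][130:310,200:470],None,fx=2.9,fy=2.9,interpolation=2);cv2.imwrite("pics/t5.png",a[...,::-1])
a=cv2.resize(s["image"][120:280,90:300],None,fx=3.7,fy=3.7,interpolation=2);cv2.imwrite("pics/s5.png",a[...,::-1])
print(env.state()["t"])
E
```

```text
t (array([567.17073461, -41.27737968,   3.53744468]), np.float64(0.046339905803464476))
s (array([568.1833012 , -41.96691805,   3.53206667]), np.float64(0.03829717291255752))
25.2833
```

View pics/t5.png

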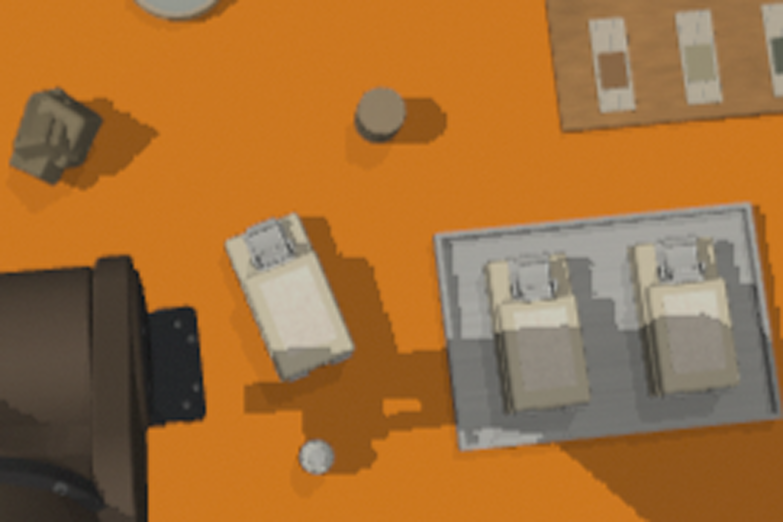

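View pics/s5.png

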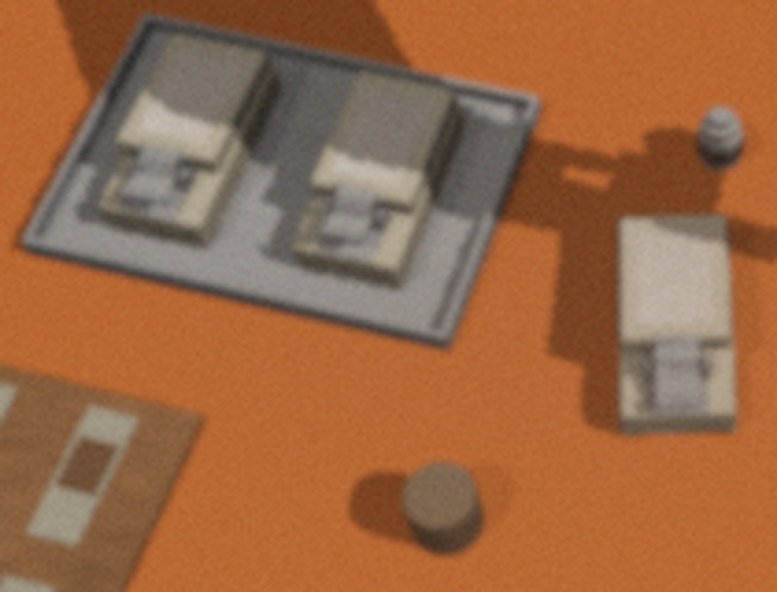

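Both faulty boxes lie flat in the tray, at (540,330) and (685,315) in the top crop. C stands where it started with its rocker tipped and lid ajar, and the rock, core and objective are in place. Handing in.

```bash
python3 -c "
from cell import env; print(env.job_done())"
```

```text
the job is handed in; nothing more can be done
None
```

I checked all three catches, moved the two faulty boxes to the repair tray and handed the job in at about 25 s of the 72 s allowed. The hand-in gives no verdict.

| Box | Push result | Finding | Where it is now |
|---|---|---|---|
| A | Force rose steadily to 13.8 N over about 1.8 mm, no click | Jammed | Flat in the tray, half nearer the robot's centre line |
| B | At most about 3 N over 3.6 mm of travel, no click | Too light | Flat in the tray, far half |
| C | Peaked at about 8 N, then snapped over at about 5 mm with the force falling to zero | Sound | Standing where it was, catch over |

- **Last camera check:** A and B lay flat inside the tray. C was within about 2 mm of its start with its lid ajar. The rock, core and objective were where they had been in the first pictures.
- **Light catch (B):** I stopped at 3.6 mm instead of going to the stop, so that the catch would stay part-way as the job requires.
- **Not measured:** I judged the rocker angles from how far the bar moved, the forces and the pictures. I did not measure them directly.

No check failed. The two cameras agreed to within about 2 mm.

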